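# Brush the slide-tray clips shut

## Robot

A 6-joint arm with a two-finger parallel gripper is mounted at the origin on the work surface. World frame = base frame: x ahead of the robot, y to its left, z up, the work surface at z = 0. Lengths are in m, angles in degrees, forces in N, time in s.
With the tool pointing down it reaches from about 0.3 to 0.875 m from the base axis. Payload 4.2 kg.
Tool frame: the origin (TCP) lies between the finger pads; the fingertips stand 11 mm ahead of it and the grasp point (between the pads) lies 8 mm behind it (tips_ahead is the distance from the TCP to the fingertips, in m); z points along the fingers, y is the line along which they close (so a half turn about z gives the same grasp; the last joint's range is limited). The gripper opens to 85 mm and grips with 20 to 120 N. Pads are 22 mm wide; open, the fingers measure 114 mm over their backs; the gripper's body (76 mm by 85 mm) begins 54 mm behind the grasp point. The pads swing forward as they close: fully open they stand 13 mm farther back than shut.
Start: joints at [-73.74, 18.312, 89.639, -0, 72.044, -1.146], TCP at [0.172, -0.549, 0.242] pointing down, gripper open.
Joint ranges: [-177.97, 177.97], [-48.28, 115.42], [12.27, 149.76], [-77.06, 257.06], [2.81, 150.46], [-146.56, 146.56]. Speed limits (degrees/s): [147.25, 147.25, 180, 180, 180, 180].

## Interface

Orientations are given as [roll, pitch, yaw] about the fixed x, y, z axes, in that order (R = Rz(yaw) Ry(pitch) Rx(roll)).
In Python, from cell import * gives the robot as it stands.
- The arm moves only by the tool play_rows, never from a script. Its argument "commands" is one flat list of numbers, 5 for each row, row after row: the opening, from -1 (shut) to 1 (fully open), then the shift along the tool's x, y, z in mm, then the turn about the tool's z in degrees. In form: [hand, x, y, z, roll, hand, x, y, z, roll, ...]. A call has 1 to 20 rows; each row shifts and turns the commanded pose from where the row before left it, along the tool's axes as they then stand; what a row does not reach is not made up. A row lasts 1/10 s, in which the tool goes at most 50 mm and 8.59 degrees, less where a joint would pass 70% of its speed; a pose out of reach is approached as far as the arm can. A call with a gripper value outside its range is refused whole. The fingers move at their own pace and stop on an object; "newtons" is the grip in N (left out, the last holds). Time passes only in rows, so rows that do not move let the fingers close. It gives the time, the measured TCP pose, the force, the opening and the grip force at its end, in the units of the state.
- observe(): the state, without advancing time (a new reading comes with each control period).
- get_image(name): name is "scene" or "top" or "wrist"; returns the picture (480x640x3 uint8, red, green, blue); there is no depth.
- calibration(name): a dict with "vfov" (degrees; the focal length in pixels is half the picture's height over the tangent of half this angle, whatever the lens; pixels are square), "cx", "cy" (the principal point, pixels), "eye" and "rotation" of the camera in the world. Camera axes: x right, y down, z forward; pixel columns grow to the right and rows downward; lengths in m; the calibration is good to about 2 mm. A picture is of the moment at which its call begins: read the wrist's pose just before it. calibration takes no time and is no camera call; for the wrist camera it gives the pose at the moment of the call.
- hand_in(): hands the job in; it is judged then, once.
The state is a dict: "time": time; "joint_positions": joint angles; "joint_velocities": joint speeds; "effort": joint torques, N m; "position": TCP position; "orientation": TCP orientation; "ft_force": force on the tool from outside, world axes, zero at the start; "torque": the same for the moment, N m; "grip_width": opening from 0.0 (shut) to 1.0 (fully open); "finger_force": force on a finger pad.
Only numpy, scipy, OpenCV 4.12 (cv2) and the standard library are available. Lean on these libraries where they do the work, as an engineer would, in place of code of your own. Each camera call takes 0.05 s, during which the arm holds its last target. There are 200 camera calls.

## Task

Make the slide tray ready for the scanner: starting at its green-dot end, run the fingertips lightly along the row of standing orange clips, just above the tray, so that each one folds down flat over its slide, one after the other in that order. Only brush the clips: do not lift the tray, press hard on it or shove it out of place, and leave the mug, the bottle and the carton alone.

Things in the scene. Friction and masses are not known exactly. Their poses are not given: they have to be found in the camera images.
- tray: loose black plastic microscope-slide tray, 100 mm (its x) by 270 mm (its y) by 12 mm thick, 0.5 to 1 kg, lying flat on the table at any yaw; it carries four glass slides flush in its top, each held by an orange clip. Origin: centre of its underside; z up; its y runs along the row of clips, from the green-dot end (-y) to the other end. The row of clips stands off-centre, along the line tray x = +22 mm. It slides on the table if pushed with more than a few newtons
- green_dot (a point): green dot, 18 mm across, on the flat bare end of the tray's top face, 12 mm above the table, on the line of the clips, at tray y = -110 mm; nothing stands within 35 mm of its centre along the row. Axes as the tray's
- clip1_hinge (a point): middle of the hinge axis of the first clip from the green dot, 14 mm above the table, at tray x = +22 mm, y = -62 mm; the axis runs along tray x. Fixed to the tray, axes as the tray's (y = the way the clip folds)
- clip2_hinge (a point): middle of the hinge axis of the second clip from the green dot, 14 mm above the table, at tray x = +22 mm, y = -16 mm; the axis runs along tray x. Fixed to the tray, axes as the tray's (y = the way the clip folds)
- clip3_hinge (a point): middle of the hinge axis of the third clip from the green dot, 14 mm above the table, at tray x = +22 mm, y = 30 mm; the axis runs along tray x. Fixed to the tray, axes as the tray's (y = the way the clip folds)
- clip4_hinge (a point): middle of the hinge axis of the fourth clip from the green dot, 14 mm above the table, at tray x = +22 mm, y = 76 mm; the axis runs along tray x. Fixed to the tray, axes as the tray's (y = the way the clip folds)
- clip1 (a joint): angle of the first clip: 0 = folded flat over its slide, pointing along tray +y away from the green dot; about 1.57 = standing upright; 2.0 = its back stop, leaning towards the green dot. It starts between 1.25 and 1.85. The clip is an orange leaf 24 mm wide (along tray x), 3 mm thick, its free edge 32 mm from the hinge; folded flat its upper face is 15.5 mm above the table. A light friction (0.005 N m) keeps it at whatever angle it is left; there is no spring
- clip2 (a joint): angle of the second clip: 0 = folded flat over its slide, pointing along tray +y away from the green dot; about 1.57 = standing upright; 2.0 = its back stop, leaning towards the green dot. It starts between 1.25 and 1.85. The clip is an orange leaf 24 mm wide (along tray x), 3 mm thick, its free edge 32 mm from the hinge; folded flat its upper face is 15.5 mm above the table. A light friction (0.005 N m) keeps it at whatever angle it is left; there is no spring
- clip3 (a joint): angle of the third clip: 0 = folded flat over its slide, pointing along tray +y away from the green dot; about 1.57 = standing upright; 2.0 = its back stop, leaning towards the green dot. It starts between 1.25 and 1.85. The clip is an orange leaf 24 mm wide (along tray x), 3 mm thick, its free edge 32 mm from the hinge; folded flat its upper face is 15.5 mm above the table. A light friction (0.005 N m) keeps it at whatever angle it is left; there is no spring
- clip4 (a joint): angle of the fourth clip: 0 = folded flat over its slide, pointing along tray +y away from the green dot; about 1.57 = standing upright; 2.0 = its back stop, leaning towards the green dot. It starts between 1.25 and 1.85. The clip is an orange leaf 24 mm wide (along tray x), 3 mm thick, its free edge 32 mm from the hinge; folded flat its upper face is 15.5 mm above the table. A light friction (0.005 N m) keeps it at whatever angle it is left; there is no spring
- mug: white mug, 80 mm across, 95 mm high, loose, stands beside the work; origin: centre of its underside
- sanitizer: clear bottle with green label and white cap, 60 mm across, 150 mm high, loose, stands beside the work; origin: centre of its underside
- slide_carton: small white and blue carton, 85 by 60 by 45 mm, loose, lies beside the work; origin: centre of its underside

How it is judged (in metres and radians):
On the way, in this order (a step that is already met when the one before it is completed fails the run):
1. the first clip from the green dot is folded down (value of joint clip1 below 0.25 rad), for 0.05 s.
2. the second clip from the green dot is folded down (value of joint clip2 below 0.25 rad), for 0.05 s.
3. the third clip from the green dot is folded down (value of joint clip3 below 0.25 rad), for 0.05 s.
4. the fourth clip from the green dot is folded down (value of joint clip4 below 0.25 rad), for 0.05 s.
At the end, for the whole second after the job is handed in: all four clips are folded to within 0.25 rad of flat and at rest, having been folded in order from the green dot; the tray lies flat, still and within 30 mm of where it was; mug, bottle and carton within 20 mm of where they were (value of joint each of clip1, clip2, clip3, clip4 below 0.25 rad and velocity of joint each of clip1, clip2, clip3, clip4 below 0.1 rad/s and distance of tray from where it was at the start of the episode below 0.03 m and linear speed of tray below 0.01 m/s and angle between tray's own z axis and vertical below 0.03 rad and distance of each of mug, sanitizer, slide_carton from where it was at the start of the episode below 0.02 m); the robot touches nothing.
It fails at once if the tray is lifted or tipped (height (world z) of tray above 0.008 m or angle between tray's own z axis and vertical above 0.08 rad).
It fails at once if the tray is shoved more than 30 mm (distance of tray from where it was at the start of the episode above 0.03 m).
It fails at once if the tray or a clip is pressed with more than 20 N (contact force between the fingers and tray above 20 N).
It fails at once if the mug, the bottle or the carton is moved (distance of any of mug, sanitizer, slide_carton from where it was at the start of the episode above 0.02 m).
It also fails if it takes over 35 s, if anything falls off the work surface, if the arm or the gripper's body presses on something with over 40 N, if the wrist force passes 120 N, or if a joint passes its speed limit or range.

## Working session

There is one attempt and no reset: what is moved stays moved. The work goes in short steps, Python scripts to look and compute and a tool call to move; the robot and the scene stay as the last step left them, time stands still between calls to the robot, and variables do not carry over. Pictures are saved under pics/ and viewed, at most 10 in all, crops included, and the job is handed in when it is done.

Besides the shell and the picture viewer there is one more tool, called after "Call:" in YAML: its name, and indented under it one key for each argument. play_rows: Moves the arm, as the interface text tells. Its arguments: {"type":"object","properties":{"commands":{"type":"array","items":{"type":"number"}},"newtons":{"type":"number"}},"required":["commands"]}

```bash
mkdir -p pics; ls; python3 - <<'E'
from cell import *
import cv2
print(observe())
for n in ("scene","top"):
    c=calibration(n);print(n,c)
    cv2.imwrite(f"pics/{n}0.png",get_image(n)[:,:,::-1])
print(calibration("wrist"))
E
```

```text
pics
{'time': 0.0, 'joint_positions': array([-7.37417744e+01,  1.83543661e+01,  8.97055669e+01,  1.28650181e-03,
        7.20419057e+01, -1.14331674e+00]), 'joint_velocities': array([ 0.05853736, -0.12359052, -0.03892645,  0.06006782,  0.01245436,
        0.03857798]), 'effort': array([ 2.85469614e-03, -4.15510154e+01, -2.34160316e+01,  2.60382567e-04,
        8.31269572e-03, -1.50798115e-05]), 'position': array([ 0.1718736 , -0.54825692,  0.24146058]), 'orientation': array([-1.79898206e+02, -3.25489466e-03,  1.74011417e+01]), 'ft_force': array([-0.37909657, -0.51914561, -0.0530794 ]), 'torque': array([ 0.01945036, -0.01651182, -0.01206163]), 'finger_force': 0.0, 'grip_width': 0.999387385804911}
scene {'vfov': 42.619220362453476, 'cx': 321.0140923395776, 'cy': 239.08743952880258, 'eye': array([ 1.19235761, -0.46341506,  1.36300747]), 'rotation': array([-150.75231946,   -0.5431925 ,   54.02911416])}
top {'vfov': 45.306781210901, 'cx': 313.6298360591669, 'cy': 236.55881962609377, 'eye': array([ 0.47027665, -0.02352633,  1.43974902]), 'rotation': array([-174.82202087,    0.97980197,  -91.35086271])}
{'vfov': 66.69583106854584, 'cx': 313.4259068515634, 'cy': 246.94522982299802, 'eye': array([ 0.23684851, -0.52875418,  0.37330153]), 'rotation': array([ 1.64555967e+02,  8.53809976e-02, -7.25372058e+01])}
```

View pics/top0.png

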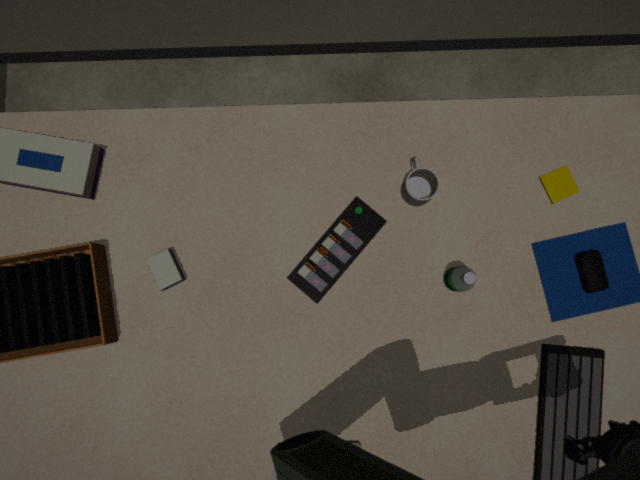

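View pics/scene0.png

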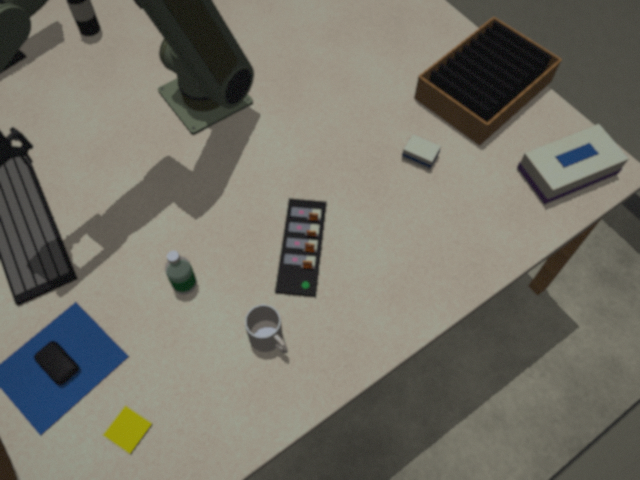

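The top view shows the black tray with the green dot at (358,210) and the far end near (303,290). The mug is at (420,185), the bottle at (460,278) and the carton at (165,270). The scene view agrees, with the dot at (305,285).

```bash
cat > h.py <<'E'
import numpy as np, cv2
from scipy.spatial.transform import Rotation as R
def ray(c,uv):
    f=240/np.tan(np.radians(c["vfov"]/2)); uv=np.atleast_2d(uv).astype(float)
    d=np.c_[(uv[:,0]-c["cx"])/f,(uv[:,1]-c["cy"])/f,np.ones(len(uv))]
    return R.from_euler("xyz",c["rotation"],degrees=True).apply(d/np.linalg.norm(d,axis=1)[:,None])
def plane(c,uv,z):
    d=ray(c,uv); return c["eye"]+d*((z-c["eye"][2])/d[:,2])[:,None]
def cross(c1,u1,c2,u2):
    d1,d2=ray(c1,u1)[0],ray(c2,u2)[0]
    s=np.linalg.lstsq(np.c_[d1,-d2],c2["eye"]-c1["eye"],rcond=None)[0]
    a,b=c1["eye"]+s[0]*d1,c2["eye"]+s[1]*d2
    return (a+b)/2,np.linalg.norm(a-b)
def blob(m,near=None,n=1,amin=4):
    k,_,st,ce=cv2.connectedComponentsWithStats(m.astype(np.uint8)); 
    L=[(st[i,4],ce[i]) for i in range(1,k) if st[i,4]>=amin]
    return sorted(L,key=lambda t:-t[0])[:n]
def hsv(im): return cv2.cvtColor(im,cv2.COLOR_RGB2HSV)
def green(im): h=hsv(im); return (abs(h[...,0].astype(int)-60)<15)&(h[...,1]>130)&(h[...,2]>60)
def orange(im): h=hsv(im); return (h[...,0]<18)&(h[...,0]>2)&(h[...,1]>160)&(h[...,2]>70)
E
python3 - <<'E'
from h import *
ims={n:cv2.imread(f"pics/{n}0.png")[:,:,::-1].copy() for n in("top","scene")}
from cell import calibration
C={n:calibration(n) for n in ims}
roi={"top":(280,395,190,310),"scene":(270,330,195,300)}
P={}
for n,im in ims.items():
    x0,x1,y0,y1=roi[n]; w=np.zeros(im.shape[:2],bool); w[y0:y1,x0:x1]=1
    g=blob(green(im)&w); o=blob(orange(im)&w,n=6)
    print(n,"green",g,"orange",o); P[n]=g[0][1]
    print(" dot z=.012",plane(C[n],P[n],.012))
    g=cv2.cvtColor(im,cv2.COLOR_RGB2GRAY); d=((g<70)&w).astype(np.uint8)
    d=cv2.morphologyEx(d,cv2.MORPH_CLOSE,np.ones((9,9)))
    c=max(cv2.findContours(d,0,2)[0],key=cv2.contourArea)
    b=cv2.boxPoints(cv2.minAreaRect(c)) if n=="top" else cv2.approxPolyDP(c,6,True)[:,0]
    q=plane(C[n],b,.012); print(b.round(1),q.round(4)); print(np.linalg.norm(q-np.roll(q,1,0),axis=1))
print(cross(C["top"],P["top"],C["scene"],P["scene"]))
for nm,uv,z in(("mug",(420,187),.095),("bottle",(468,279),.15),("carton",(163,268),.045)): print(nm,plane(C["top"],uv,z))
E
```

```text
top green [(np.int32(37), array([358.18918919, 209.86486486]))] orange [(np.int32(28), array([323.10714286, 250.89285714])), (np.int32(11), array([310.27272727, 265.27272727])), (np.int32(9), array([346.        , 222.44444444])), (np.int32(9), array([333.44444444, 237.88888889]))]
 dot z=.012 [[ 0.6644219  -0.11514978  0.012     ]]
[[285.7 277.6]
 [355.7 194.6]
 [386.7 220.8]
 [316.7 303.8]] [[ 0.4998  0.0696  0.012 ]
 [ 0.703  -0.1102  0.012 ]
 [ 0.635  -0.1854  0.012 ]
 [ 0.4335 -0.0057  0.012 ]]
[0.10033083 0.27131512 0.10143856 0.26994848]
scene green [(np.int32(46), array([305.08695652, 284.63043478]))] orange [(np.int32(27), array([309.11111111, 248.55555556])), (np.int32(18), array([306.72222222, 265.5       ])), (np.int32(12), array([312.33333333, 217.58333333]))]
 dot z=.012 [[ 0.66720526 -0.11399801  0.012     ]]
[[290 199]
 [276 292]
 [314 296]
 [325 203]] [[ 0.4433 -0.004   0.012 ]
 [ 0.6424 -0.1819  0.012 ]
 [ 0.7041 -0.114   0.012 ]
 [ 0.5065  0.063   0.012 ]]
[0.09210372 0.26696204 0.09178003 0.26523581]
(array([ 0.6654551 , -0.11429724,  0.0091211 ]), np.float64(0.002439139434465369))
mug [[ 0.70372986 -0.25709638  0.095     ]]
bottle [[ 0.48413288 -0.34574752  0.15      ]]
carton [[0.52958948 0.36581637 0.045     ]]
```

Call:
play_rows:
  commands: [-1,0,0,0,-7.75,-1,0,0,0,-7.75,-1,10,1,0,-7.75,-1,20,2.5,0,-7.75,-1,38,5,0,0,-1,40,5,0,0,-1,40,5,0,0,-1,40,5,0,0,-1,40,5,0,0,-1,40,5,0,0,-1,40,5,0,0,-1,40,5,0,0,-1,40,5,0,0,-1,40,5,0,0,-1,40,5,0,0,-1,40,5,0,0,-1,40,5,0,0,-1,40,5,0,0,-1,40,5,0,0,-1,20,2,0,0]
  newtons: 40

```text
time: 2.1
position: [0.6675, -0.1193, 0.2412]
orientation: [-179.9, -0.0, 48.5]
ft_force: [-0.8, -0.4, -0.3]
grip_width: 0.002
finger_force: 0.0
```

```bash
python3 - <<'E'
from cell import *
from h import *
import cell; print(getattr(cell,"tips_ahead",None))
c=calibration("wrist");im=get_image("wrist");cv2.imwrite("pics/w1.png",im[:,:,::-1]);print(c,observe()["position"])
print(blob(green(im),n=3),blob(orange(im),n=8,amin=20))
E
```

```text
0.011
{'vfov': 66.69583106854584, 'cx': 313.4259068515634, 'cy': 246.94522982299802, 'eye': array([ 0.71272211, -0.06926419,  0.3729575 ]), 'rotation': array([ 1.64570619e+02,  3.59891337e-02, -4.14060573e+01])} [ 0.66890481 -0.11774541  0.24087747]
[(np.int32(219), array([310.0456621 , 212.15068493]))] [(np.int32(109), array([213.03669725, 214.49541284])), (np.int32(80), array([257.725 , 215.5875])), (np.int32(72), array([108.68055556, 217.51388889])), (np.int32(71), array([164.43661972, 217.22535211])), (np.int32(64), array([204.25    , 217.953125])), (np.int32(50), array([123.22, 211.48])), (np.int32(39), array([262.17948718, 215.41025641]))]
```

View pics/w1.png

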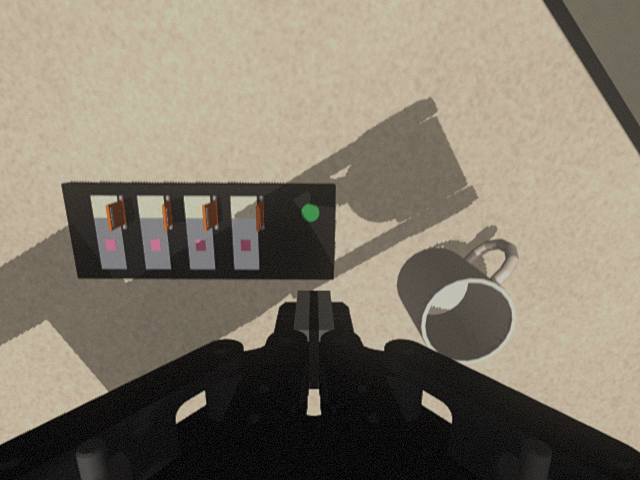

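The wrist view shows the dot at (310,212), the tray corners near (64,183), (336,184), (334,278) and (78,278), and four standing orange clips at rows of about 215. The shut fingertips are at (313,295), and the mug is at lower right, clear of them.

```bash
python3 - <<'E'
from cell import *
from h import *
c=calibration("wrist"); im=cv2.imread("pics/w1.png")[:,:,::-1].copy()
uv=np.array([(310.0,212.2),(64,183),(336,184),(334,278),(78,278)])
q=plane(c,uv,.012);print(q.round(4)); 
e=q[1:];print(np.linalg.norm(e-np.roll(e,1,0),axis=1).round(4), "ctr",e.mean(0).round(4))
for a,b in((2,1),(3,4)): v=q[b]-q[a];print("yaw",np.degrees(np.arctan2(v[1],v[0])))
t=calibration("top");print("dot vs top",cross(t,(358.19,209.86),c,uv[0]))
s=calibration("scene");print("dot vs scene",cross(s,(305.09,284.63),c,uv[0]))
o=observe();p=o["position"];dot=np.array([.6660,-.1148,.012])
M=R.from_euler("xyz",o["orientation"],degrees=True).as_matrix();print(p,o["orientation"],"tool shift to dot",(M.T@(q[0]-p)*1000).round(1))
E
```

```text
[[ 0.6697 -0.1126  0.012 ]
 [ 0.508   0.068   0.012 ]
 [ 0.7073 -0.1085  0.012 ]
 [ 0.6424 -0.1816  0.012 ]
 [ 0.4405 -0.004   0.012 ]]
[0.0988 0.2663 0.0977 0.2689] ctr [ 0.5746 -0.0565  0.012 ]
yaw 138.46004785501975
yaw 138.6752477589036
dot vs top (array([ 0.66721754, -0.11592597, -0.00956083]), np.float64(0.001249942222330496))
dot vs scene (array([ 0.66862247, -0.11339165,  0.01248919]), np.float64(0.002797775468400997))
[ 0.66890481 -0.11774541  0.24087747] [-1.79957894e+02 -1.36066226e-01  4.86074242e+01] tool shift to dot [  3.8  -2.6 228.9]
```

Call:
play_rows:
  commands: [-1,2,-2,15,0,-1,0,0,25,0,-1,0,0,25,0,-1,0,0,25,0,-1,0,0,25,0,-1,0,0,25,0,-1,0,0,25,0,-1,0,0,15,0,-1,0,0,7,0,-1,0,0,0,0,-1,0,0,0,0]

```text
time: 3.25
position: [0.6661, -0.1193, 0.0564]
orientation: [179.9, -0.1, 48.4]
ft_force: [-0.2, -1.0, 0.4]
grip_width: -0.0
finger_force: 0.0
```

```bash
python3 - <<'E'
from cell import *
from h import *
for i in range(4): print(observe()["position"])
c=calibration("wrist");im=get_image("wrist");cv2.imwrite("pics/w2.png",im[:,:,::-1]);b=blob(green(im));o=observe();print(b)
if b:
  q=plane(c,b[0][1],.012)[0]; M=R.from_euler("xyz",o["orientation"],degrees=True).as_matrix();print(q,o["position"],(M.T@(q-o["position"])*1000).round(1))
E
```

```text
[ 0.66613525 -0.11929126  0.0563652 ]
[ 0.66613525 -0.11929126  0.0563652 ]
[ 0.66613525 -0.11929126  0.0563652 ]
[ 0.66613525 -0.11929126  0.0563652 ]
[(np.int32(894), array([307.55928412, 274.63982103]))]
[ 0.66727248 -0.11480331  0.012     ] [ 0.6663008  -0.11929904  0.05668201] [ 4.  -2.4 44.7]
```

View pics/w2.png

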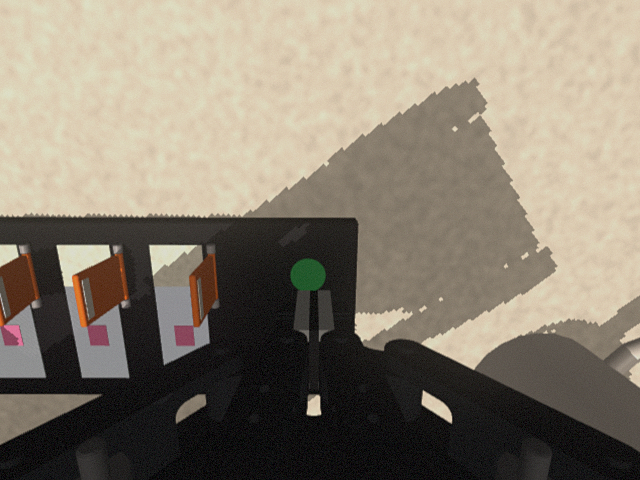

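The dot is at (308,275), just in front of the shut tips, with clip 1 at about (203,288), well clear. I'll shift 4 mm in tool x and lower to a tip height of about 19 mm.

Call:
play_rows:
  commands: [-1,4,0,0,0,-1,0,0,8,0,-1,0,0,8,0,-1,0,0,6,0,-1,0,0,4,0,-1,0,0,0,0,-1,0,0,0,0]

```text
time: 4.0
position: [0.6681, -0.1161, 0.0292]
orientation: [180.0, 0.0, 48.4]
ft_force: [0.0, -0.9, -0.2]
grip_width: 0.003
finger_force: 0.0
```

Call:
play_rows:
  commands: [-1,0,-4,0,0,-1,0,-6,0,0,-1,0,-6,0,0,-1,0,-6,0,0,-1,0,-6,0,0,-1,0,-6,0,0,-1,0,-6,0,0,-1,0,-6,0,0,-1,0,-6,0,0,-1,0,-6,0,0,-1,0,-6,0,0,-1,0,-6,0,0,-1,0,-4,0,0,-1,0,0,0,0]

```text
time: 5.4
position: [0.6121, -0.0665, 0.0293]
orientation: [-180.0, 0.0, 48.4]
ft_force: [-0.1, 0.0, -0.0]
grip_width: 0.004
finger_force: 0.0
```

```bash
python3 - <<'E'
from cell import *
import cv2
cv2.imwrite("pics/w3.png",get_image("wrist")[:,:,::-1]);o=observe();print(o["position"],o["ft_force"])
E
```

```text
[ 0.61255658 -0.06675028  0.02928259] [-0.37037065 -0.33550779  0.07440366]
```

View pics/w3.png

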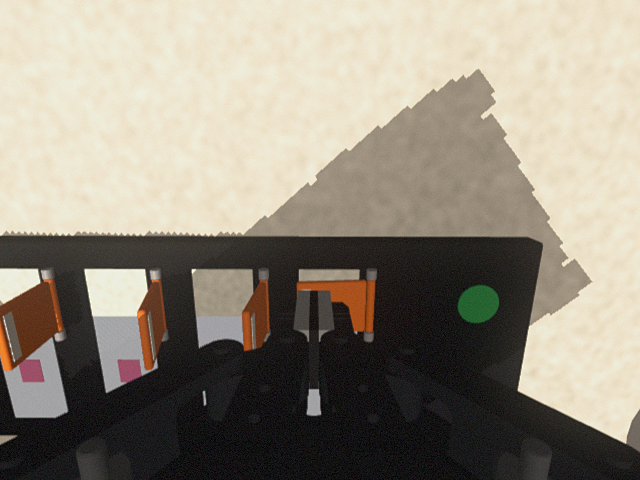

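Clip 1 lies flat under the tips, spanning x = 297 to 375. Clips 2 to 4 are still standing and the tray hasn't moved. I'll continue the sweep.

Call:
play_rows:
  commands: [-1,0,-6,0,0,-1,0,-6,0,0,-1,0,-6,0,0,-1,0,-6,0,0,-1,0,-6,0,0,-1,0,-6,0,0,-1,0,-6,0,0,-1,0,-6,0,0,-1,0,-6,0,0,-1,0,-6,0,0,-1,0,-6,0,0,-1,0,-6,0,0,-1,0,-6,0,0,-1,0,-6,0,0,-1,0,-6,0,0,-1,0,0,0,0]

```text
time: 7.05
position: [0.5445, -0.0067, 0.0292]
orientation: [-179.9, 0.0, 48.4]
ft_force: [-0.2, -1.0, 0.2]
grip_width: -0.002
finger_force: 0.0
```

```bash
python3 - <<'E'
from cell import *
import cv2
cv2.imwrite("pics/w4.png",get_image("wrist")[:,:,::-1]);o=observe();print(o["position"],o["ft_force"])
E
```

```text
[ 0.54503079 -0.00691399  0.02926902] [-0.44327765  0.22076093  0.54027765]
```

View pics/w4.png

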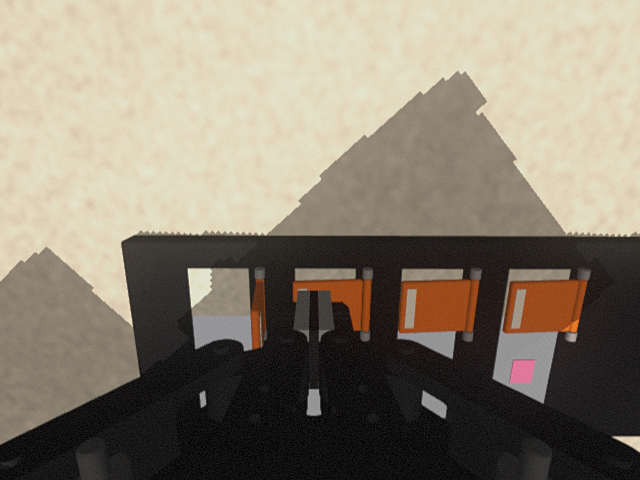

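Clips 1 to 3 are down, near (540,305), (435,305) and (330,295). Clip 4 is still standing at (258,310).

Call:
play_rows:
  commands: [-1,0,-6,0,0,-1,0,-6,0,0,-1,0,-6,0,0,-1,0,-6,0,0,-1,0,-6,0,0,-1,0,-6,0,0,-1,0,-6,0,0,-1,0,-6,0,0,-1,0,-6,0,0,-1,0,-2,0,0,-1,0,0,0,0,-1,0,0,-8,0,-1,0,0,-20,0,-1,0,0,-30,0,-1,0,0,-40,0,-1,0,0,-30,0,-1,0,0,0,0]

```text
time: 8.8
position: [0.5066, 0.0299, 0.1623]
orientation: [179.6, -0.4, 48.4]
ft_force: [-0.1, 0.7, 0.8]
grip_width: -0.0
finger_force: 0.0
```

```bash
python3 - <<'E'
from cell import *
import cv2
cv2.imwrite("pics/w5.png",get_image("wrist")[:,:,::-1]);o=observe();print(o["position"],o["ft_force"])
E
```

```text
[0.50512278 0.02982814 0.15995341] [ 0.33819078 -0.24306517 -0.50318255]
```

View pics/w5.png

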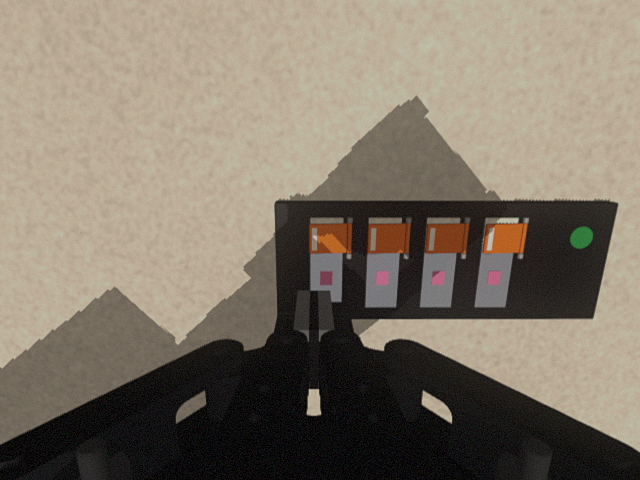

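All four clips lie flat, at x = 330, 388, 447 and 505 in row 238, and the hand is clear. I'll check in the top view that the tray hasn't moved, then hand in.

```bash
python3 - <<'E'
from cell import *
from h import *
im=get_image("scene"); w=np.zeros(im.shape[:2],bool); w[195:300,270:330]=1
u=blob(green(im)&w)[0][1]; d=np.linalg.norm(plane(calibration("scene"),u,.012)[0]-[.66720526,-.11399801,.012]); print(u,d)
if d<.02: print(hand_in())
E
```

```text
[305.23913043 284.47826087] 0.0005444646030171242
the job is handed in; nothing more can be done
None
```

The job is handed in: all four clips were folded flat in order from the green dot, the tray's green dot had moved only about 0.5 mm by the scene camera (which I used instead of the top view), and the arm passed nowhere near the mug, bottle or carton, though I did not measure them again.

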